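Sort gauged pins, bushings and sleeve into their sample-marked bins

TASK

Sort the five gauged bright steel parts on the bench into the blue bins: both pins, both bushings and the flanged sleeve each go into the bin whose ledge carries a sample of the same kind. Stand every part upright on the floor of its bin as it stands now (pins on end, bushings flat, sleeve on its flange), setting it down rather than dropping it. Leave the dark master ring where it is on the gauge stand.

Things in the scene. Friction and masses are not known exactly. Their poses are not given: they have to be found in the camera images.
- pin_a: Plain solid steel dowel pin, a bright cylinder 22 mm in diameter and 55 mm high, about 0.16 kg, standing on end on the bench. Origin: centre of its lower end face; z up along its axis.
- pin_b: Plain solid steel dowel pin, a bright cylinder 22 mm in diameter and 55 mm high, about 0.16 kg, standing on end on the bench. Origin: centre of its lower end face; z up along its axis. Same as pin_a.
- bushing_a: Steel bushing, a plain bright ring 44 mm outside, 20 mm bore, 25 mm high, about 0.23 kg, lying flat (bore upright). Origin: centre of its underside; z up along the bore.
- bushing_b: Steel bushing, a plain bright ring 44 mm outside, 20 mm bore, 25 mm high, about 0.23 kg, lying flat (bore upright). Origin: centre of its underside; z up along the bore. Same as bushing_a.
- sleeve: Steel flanged sleeve, like a top hat: flange 50 mm in diameter and 8 mm thick below, neck 30 mm in diameter above it, 40 mm high in all, with a dark bore mark 18 mm wide on top; about 0.27 kg; stands on its flange. Grip it by the neck, above the flange. Origin: centre of the flange's underside; z up.
- pin_bin: Fixed open blue bin, the three alike but for the sample. Inside 120 (x) by 140 mm (y), walls 4 mm, rim 30 mm above the bench, floor 4 mm thick. Origin: centre of the compartment, at bench height; z up; yaw up to 0.3 rad. Outside its +x wall (far from the robot) a ledge 15 mm high, 50 mm deep, carries a fixed sample of what belongs inside: a dowel pin lying along y, its top 37 mm above the bench.
- bushing_bin: Fixed open blue bin, the three alike but for the sample. Inside 120 (x) by 140 mm (y), walls 4 mm, rim 30 mm above the bench, floor 4 mm thick. Origin: centre of the compartment, at bench height; z up; yaw up to 0.3 rad. Outside its +x wall (far from the robot) a ledge 15 mm high, 50 mm deep, carries a fixed sample of what belongs inside: a bushing lying flat, its top 40 mm above the bench.
- sleeve_bin: Fixed open blue bin, the three alike but for the sample. Inside 120 (x) by 140 mm (y), walls 4 mm, rim 30 mm above the bench, floor 4 mm thick. Origin: centre of the compartment, at bench height; z up; yaw up to 0.3 rad. Outside its +x wall (far from the robot) a ledge 15 mm high, 50 mm deep, carries a fixed sample of what belongs inside: a flanged sleeve, top 55 mm above the bench.
- gauge_stand: Fixed gauge stand: dark steel plate 130 (x) by 150 mm (y) on four feet, upper face 40 mm above the bench, with two steel pegs 12 mm in diameter standing 18 mm above the plate near its +x corners. Takes one of the four large places in the arc of bins. Origin: centre, at bench height; z up.
- master_ring: Dark steel master ring, 68 mm outside, 26 mm bore, 26 mm high, 0.6 kg, lying loose on the middle of the gauge stand round a short stub, its top 66 mm above the bench. Not one of the parts to sort. Origin: centre of its underside.
Things that resemble listed ones, but are neither listed nor needed, are in the scene too. Leave any yellow look-alike of the bushing_b alone.

How it is judged:
At the end, for the whole second after the job is handed in: Both pins in pin_bin, both bushings in bushing_bin, the sleeve in sleeve_bin: each wholly within the bin's inner walls (3 mm slack), its underside within 6 mm of the bin's floor, its axis within 0.15 rad of vertical, at rest (under 0.02 m/s); the master ring still on the gauge stand (x of pin_a in the frame of pin_bin between -0.052 and 0.052 m and y of pin_a in the frame of pin_bin between -0.062 and 0.062 m and z of each of pin_a, pin_b in the frame of pin_bin below 0.01 m and angle between each of pin_a, pin_b, bushing_a, bushing_b, sleeve's own z axis and vertical below 0.15 rad and linear speed of each of pin_a, pin_b, bushing_a, bushing_b, sleeve below 0.02 m/s and x of pin_b in the frame of pin_bin between -0.052 and 0.052 m and y of pin_b in the frame of pin_bin between -0.062 and 0.062 m and x of bushing_a in the frame of bushing_bin between -0.041 and 0.041 m and y of bushing_a in the frame of bushing_bin between -0.051 and 0.051 m and z of each of bushing_a, bushing_b in the frame of bushing_bin below 0.01 m and x of bushing_b in the frame of bushing_bin between -0.041 and 0.041 m and y of bushing_b in the frame of bushing_bin between -0.051 and 0.051 m and x of sleeve in the frame of sleeve_bin between -0.038 and 0.038 m and y of sleeve in the frame of sleeve_bin between -0.048 and 0.048 m and z of sleeve in the frame of sleeve_bin below 0.01 m and z of master_ring in the frame of gauge_stand above 0.034 m); the robot touches nothing.
It fails at once if a part is dropped: out of the fingers it moves faster than 0.7 m/s (a free fall of about 25 mm) ((contact force between the fingers and pin_a below 0.1 N and linear speed of pin_a above 0.7 m/s) or (contact force between the fingers and pin_b below 0.1 N and linear speed of pin_b above 0.7 m/s) or (contact force between the fingers and bushing_a below 0.1 N and linear speed of bushing_a above 0.7 m/s) or (contact force between the fingers and bushing_b below 0.1 N and linear speed of bushing_b above 0.7 m/s) or (contact force between the fingers and sleeve below 0.1 N and linear speed of sleeve above 0.7 m/s)).
It fails at once if the master ring is shifted by more than 15 mm (distance of master_ring from where it was at the start of the episode above 0.015 m).
It also fails if it takes over 122 s, if anything falls off the work surface, if the arm or the gripper's body presses on something with over 40 N, if the wrist force passes 120 N, or if a joint passes its speed limit or range.

ROBOT

A 6-joint arm with a two-finger parallel gripper is mounted at the origin on the work surface. World frame = base frame: x ahead of the robot, y to its left, z up, the work surface at z = 0. Lengths are in m, angles in rad, forces in N, time in s.
With the tool pointing down it reaches from about 0.3 to 0.875 m from the base axis. Payload 6.4 kg.
Tool frame: the origin (TCP) lies midway between the tips of the shut fingers; the grasp point (between the pads) lies bot.pinch_z behind it (bot.pinch_z is the distance from the TCP to the grasp point, in m); z points along the fingers, x is the direction in which the jaws open and shut, and the axes are right-handed (so a half turn about z gives the same grasp; the last joint's range is limited). The gripper opens to 88 mm and grips with 3 to 60 N. Pads are 18 mm wide; open, the fingers measure 123 mm over their backs; the gripper's body (75 mm by 187 mm) begins 45 mm behind the grasp point.
Start: joints at [-1.33, 0.181, 1.607, -0, 1.354, -0.206], TCP at [0.248, -0.519, 0.209] pointing down, gripper open.
Joint ranges: [-2.99, 2.99], [-0.89, 2.07], [0.3, 2.58], [-1.14, 4.28], [0, 2.63], [-3.12, 3.12]. Speed limits (rad/s): [2.57, 2.57, 3.01, 3.14, 3.14, 3.14].

INTERFACE

Orientations are given as [roll, pitch, yaw] about the fixed x, y, z axes, in that order (R = Rz(yaw) Ry(pitch) Rx(roll)).
In Python, from cell import bot gives the robot as it stands.
- The arm moves only by the shell command python3 -m crank 'ROWS' [FORCE]. ROWS is JSON, a list of rows, each a list of 3 entries, a list of its own where there are three numbers: the shift along the tool's x, y, z in m, then the turn, a rotation vector about the tool's x, y, z in degrees, then the opening, from -1 (shut) to 1 (fully open). In form: [[[tx, ty, tz], [wx, wy, wz], jaw], ...]. A call has 1 to 10 rows; each row is the pose to reach, as a shift and turn from the pose measured when the call began, along the tool's axes at that moment; what a row does not reach only later rows make up. A row lasts 1/12 s, in which the tool goes at most 41.7 mm and 7.16 degrees, less where a joint would pass 70% of its speed; a pose out of reach is approached as far as the arm can. A call with a gripper value outside its range is refused whole. The fingers move at their own pace and stop on an object; FORCE is the grip in N (left out, the last holds). Time passes only in rows, so rows that repeat a pose let the fingers close. It gives the time, the measured TCP pose, the force and the opening at its end, in the units of the state.
- bot.read_state(): the state, without advancing time (a new reading comes with each control period).
- bot.get_image(name): name is "side" or "top"; returns a dict with "img" (480x640x3 uint8, blue, green, red), "mtx" (3x3 intrinsics, pixels), "cam_to_world" (4x4, takes a point from camera to world coordinates). Camera axes: x right, y up, looking along -z (the intrinsics and any distortion apply to the point x, -y, -z); pixel columns grow to the right and rows downward; lengths in m; the calibration is good to about 2 mm. A picture is of the moment at which its call begins. There is no depth.
- bot.job_done(): hands the job in, once; it reports no verdict.
Trained networks look in a picture, given as the dict that the camera call returned (one of the last four; its "shot" number tells which), for a name from the list of things; names that differ only in an ending like _2 or _b are one class to them, and where a whole thing is asked for, a point or a joint stands for the part that bears it (a point fixed in the world has none). Each returns a list of dicts, best first, with "conf" (0 to 1); they miss things now and then, are a little off and sometimes report something else, mostly with a low value. They report only what shows in the picture. A call takes as long as a camera call. They do not tell look-alikes from the thing itself.
- bot.outline_of(picture, query): "mask" (480x640 bool, what is visible of it) and "xy" ([column, row] in pixels, amid what is visible of it).
- bot.place_of(picture, query): "xy" ([column, row] in pixels: a listed point, or the origin of a listed thing).
The state is a dict: "time": time; "q": joint angles; "qvel": joint speeds; "effort": joint torques, N m; "eef_pos": TCP position; "tool_rot": TCP orientation; "ft_force": force on the tool from outside, world axes, zero at the start; "ft_torque": the same for the moment, N m; "gripper_width": opening from 0.0 (shut) to 1.0 (fully open).
Only numpy, scipy, OpenCV 4.12 (cv2) and the standard library are available. Lean on these libraries where they do the work, as an engineer would, in place of code of your own. Each camera call takes 0.05 s, during which the arm holds its last target. There are 200 camera calls.

## Working session

There is one attempt and no reset: what is moved stays moved. The work goes in short steps, Python scripts to look and compute and a shell command to move; the robot and the scene stay as the last step left them, time stands still between calls to the robot, and variables do not carry over. Pictures are saved under pics/ and viewed, about 12 in all and at most 16, crops included, and the job is handed in when it is done.

```bash
ls; mkdir -p pics; cat > h.py <<'E'
import numpy as np, cv2
from cell import bot
def ray(p,uv):
    T=np.array(p["cam_to_world"]);K=np.array(p["mtx"])
    d=np.linalg.inv(K)@np.array([uv[0],uv[1],1.0]); d=np.array([d[0],-d[1],-d[2]])
    return T[:3,3],T[:3,:3]@d
def atz(p,uv,z):
    o,d=ray(p,uv); return o+d*(z-o[2])/d[2]
def tri(p1,u1,p2,u2):
    o1,d1=ray(p1,u1);o2,d2=ray(p2,u2);d1=d1/np.linalg.norm(d1);d2=d2/np.linalg.norm(d2)
    s=np.linalg.lstsq(np.c_[d1,-d2],o2-o1,rcond=None)[0]
    a=o1+s[0]*d1;b=o2+s[1]*d2
    return (a+b)/2,np.linalg.norm(a-b)
E
python3 - <<'E'
from h import *
np.set_printoptions(precision=3,suppress=True)
print(bot.pinch_z,{k:np.round(v,3) for k,v in bot.read_state().items()})
for n in("top","side"):
    p=bot.get_image(n);cv2.imwrite(f"pics/{n}0.png",p["img"]);print(n,[k for k in p],p["mtx"],p["cam_to_world"])
    for q in["pin_a","bushing_a","sleeve","pin_bin","bushing_bin","sleeve_bin","gauge_stand","master_ring"]:
        print(q,[(np.round(r["conf"],2),np.round(r["xy"]),atz(p,r["xy"],0)[:2]) for r in bot.place_of(p,q)])
E
```

```text
pics
0.0187 {'time': np.float64(0.0), 'q': array([-1.33 ,  0.182,  1.608,  0.   ,  1.354, -0.206]), 'qvel': array([ 0.001,  0.002, -0.   ,  0.001, -0.   , -0.002]), 'effort': array([ -0.001, -43.387, -34.185,   0.07 ,   0.039,  -0.   ]), 'eef_pos': array([ 0.248, -0.518,  0.208]), 'tool_rot': array([-3.141,  0.002, -1.124]), 'ft_force': array([-0.185, -0.58 , -0.497]), 'ft_torque': array([0.023, 0.025, 0.035]), 'gripper_width': np.float64(1.001)}
top ['img', 'mtx', 'cam_to_world', 'shot'] [[547.051   0.    315.704]
 [  0.    547.051 241.853]
 [  0.      0.      1.   ]] [[ 0.011  0.984 -0.177  0.192]
 [-1.     0.01  -0.008  0.017]
 [-0.006  0.177  0.984  1.363]
 [ 0.     0.     0.     1.   ]]
pin_a [(np.float64(0.68), array([408., 263.]), array([ 0.386, -0.204])), (np.float64(0.66), array([284., 228.]), array([0.473, 0.109]))]
bushing_a [(np.float64(0.8), array([446., 274.]), array([ 0.357, -0.297])), (np.float64(0.69), array([368., 228.]), array([ 0.472, -0.105])), (np.float64(0.67), array([207., 270.]), array([0.361, 0.302])), (np.float64(0.57), array([150., 253.]), array([0.403, 0.
[... 1071 characters left out ...]
64(0.7), array([286., 219.]), array([0.37 , 0.293])), (np.float64(0.58), array([295., 192.]), array([0.399, 0.446])), (np.float64(0.42), array([218., 226.]), array([0.204, 0.275]))]
sleeve [(np.float64(0.61), array([350., 313.]), array([ 0.474, -0.107]))]
pin_bin [(np.float64(0.91), array([418., 248.]), array([0.661, 0.121]))]
bushing_bin [(np.float64(0.94), array([347., 203.]), array([0.53, 0.37]))]
sleeve_bin [(np.float64(0.83), array([411., 412.]), array([ 0.534, -0.37 ]))]
gauge_stand [(np.float64(0.8), array([440., 315.]), array([ 0.644, -0.129])), (np.float64(0.59), array([286., 220.]), array([0.37, 0.29]))]
master_ring [(np.float64(0.96), array([444., 302.]), array([ 0.662, -0.089]))]
```

View pics/top0.png

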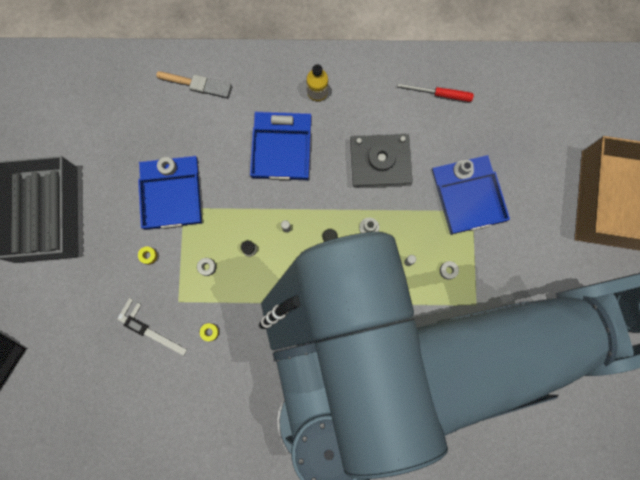

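View pics/side0.png

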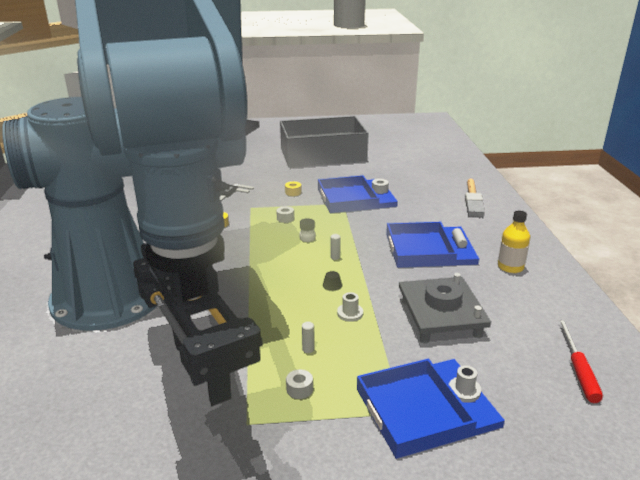

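The top view shows the bright bushings at (446,270) and (207,267), pins at (410,261) and (285,226), and the sleeve at (369,225). The yellow look-alikes are at (147,255) and (208,331). By their samples, the bins are bushing on the left, pin in the middle and sleeve on the right. The gauge stand is at (382,158). I'll fit the silhouettes in both views.

```bash
cat >> h.py <<'E'
from scipy.optimize import least_squares
A=np.linspace(0,2*np.pi,24,endpoint=False);D=np.c_[np.cos(A),np.sin(A)]
def proj(p,P):
    T=np.linalg.inv(np.array(p["cam_to_world"]));c=P@T[:3,:3].T+T[:3,3]
    c=c*[1,-1,-1];u=c@np.array(p["mtx"]).T;return u[:,:2]/u[:,2:]
def sup(uv): return (uv@D.T).max(0)
def msup(m):
    m=m.astype(np.uint8);n,l,s,_=cv2.connectedComponentsWithStats(m)
    k=1+np.argmax(s[1:,4]);ys,xs=np.nonzero(l==k);return sup(np.c_[xs,ys].astype(float))+0.45
t=np.linspace(0,2*np.pi,48)
def circ(x,y,r,z): return np.c_[x+r*np.cos(t),y+r*np.sin(t),0*t+z]
def part(kind):
    r={"pin":.011,"bushing":.022,"sleeve":.015}[kind]
    def f(v):
        P=[circ(v[0],v[1],r,v[2])]
        P+=[circ(v[0],v[1],.025,0),circ(v[0],v[1],.025,.008)] if kind=="sleeve" else [circ(v[0],v[1],r,0)]
        return np.vstack(P)
    return f
def binm(v):
    L=[(sx*.064,sy*.074,z) for sx in(-1,1) for sy in(-1,1) for z in(0,v[3])]+[(.114,sy*.074,z) for sy in(-1,1) for z in(0,.015)]
    L=np.array(L);c,s=np.cos(v[2]),np.sin(v[2]);R=np.array([[c,-s,0],[s,c,0],[0,0,1]])
    return L@R.T+[v[0],v[1],0]
def fit(f,obs,v0):
    res=lambda v:np.concatenate([sup(proj(p,f(v)))-s for p,s in obs])
    r=least_squares(res,v0,loss="soft_l1",x_scale=.01);return r.x,np.sqrt(np.mean(r.fun**2))
def maskat(p,q,xy,z=0.012):
    g=proj(p,np.array([[xy[0],xy[1],z]]))[0]
    c=[r for r in bot.outline_of(p,q) if np.hypot(*(np.array(r["xy"])-g))<22]
    return c[0]["mask"] if c else None
E
cat > m.py <<'E'
from h import *
np.set_printoptions(precision=4,suppress=True)
ps=[bot.get_image(n) for n in("top","side")]
for k,xy in[("pin",(.388,-.205)),("pin",(.475,.1)),("bushing",(.36,-.297)),("bushing",(.365,.298)),("sleeve",(.474,-.107))]:
    q=k if k=="sleeve" else k+"_a"
    obs=[(p,msup(m)) for p in ps if (m:=maskat(p,q,xy)) is not None]
    print(k,len(obs),*fit(part(k),obs,[*xy,.04]),[fit(part(k),[o],[*xy,.04])[0] for o in obs])
for k,xy in[("pin_bin",(.66,.123)),("bushing_bin",(.533,.385)),("sleeve_bin",(.536,-.37))]:
    obs=[]
    for p in ps:
        i=p["img"].astype(int);b=(i[...,0]>70)&(i[...,0]>1.8*i[...,1])&(i[...,0]>1.8*i[...,2])
        _,l=cv2.connectedComponents(b.astype(np.uint8))
        g=proj(p,np.array([[*xy,.004]]))[0].astype(int);w=l[g[1]-6:g[1]+7,g[0]-6:g[0]+7];w=w[w>0]
        obs.append((p,msup(l==np.bincount(w).argmax())))
    print(k,*fit(binm,obs,[*xy,0,.03]),[fit(binm,[o],[*xy,0,.03]) for o in obs])
E
python3 m.py
```

```text
pin 1 [ 0.3869 -0.2048  0.052 ] 0.18715041513464833 [array([ 0.3869, -0.2048,  0.052 ])]
pin 2 [0.4711 0.104  0.0521] 0.4015858255350031 [array([0.4726, 0.1043, 0.0497]), array([0.47  , 0.1026, 0.0527])]
bushing 2 [ 0.3656 -0.302   0.022 ] 0.4914552424834452 [array([ 0.3671, -0.3022,  0.0186]), array([ 0.365 , -0.3028,  0.0227])]
bushing 2 [0.3689 0.3009 0.0204] 0.6386863393082828 [array([ 0.3719,  0.3046, -0.0076]), array([0.3678, 0.2969, 0.0225])]
sleeve 2 [ 0.4743 -0.1074  0.0405] 1.9601082037129602 [array([ 0.4795, -0.1069,  0.04  ]), array([ 0.4735, -0.1082,  0.0412])]
pin_bin [ 0.666   0.1242 -0.006  -0.    ] 3.500402633097114 [(array([ 0.6658,  0.123 , -0.0264,  0.    ]), np.float64(1.3210644550523216)), (array([ 0.6688,  0.1374, -0.002 , -0.    ]), np.float64(4.15169439115564))]Traceback (most recent call last):
  File "m.py", line 14, in <module>
    obs.append((p,msup(l==np.bincount(w).argmax())))
                          ~~~~~~~~~~~~~~~~~~~~~^^
ValueError: attempt to get argmax of an empty sequence
```

```bash
cat > mb.py <<'E'
from h import *
np.set_printoptions(precision=4,suppress=True)
ps=[bot.get_image(n) for n in("top","side")]
f=lambda v:binm([*v,.03])
big=[p["img"].copy() for p in ps]
for k,xy in[("pin_bin",(.66,.123)),("bushing_bin",(.533,.37)),("sleeve_bin",(.536,-.37))]:
    obs=[]
    for p in ps:
        b=cv2.inRange(cv2.cvtColor(p["img"],cv2.COLOR_BGR2HSV),(110,150,25),(130,255,255))
        roi=np.zeros_like(b);cv2.fillConvexPoly(roi,cv2.convexHull(proj(p,np.vstack([circ(*xy,.17,0)])).astype(np.int32)),1)
        obs.append((p,msup((b>0)&(roi>0))))
    v,r=fit(f,obs,[*xy,0]);print(k,v,r,[fit(f,[o],[*xy,0]) for o in obs])
    for p,im in zip(ps,big): cv2.polylines(im,[cv2.convexHull(proj(p,f(v)).astype(np.int32))],True,(0,255,255),1)
cv2.imwrite("pics/bins.png",np.hstack([cv2.resize(big[0][80:260,120:540],(800,343))[:, :],])) 
E
python3 mb.py
```

```text
pin_bin [ 0.6664  0.1246 -0.0493] 7.087684321376376 [(array([ 0.6655,  0.1217, -0.0095]), np.float64(1.5491801460444707)), (array([ 0.6825,  0.1559, -0.1971]), np.float64(9.80731683013233))]
bushing_bin [0.5369 0.4026 0.0727] 22.341258458301006 [(array([0.5364, 0.4013, 0.0972]), np.float64(1.575468398697169)), (array([ 0.6209,  0.4801, -0.136 ]), np.float64(24.60348393745855))]
sleeve_bin [ 0.5366 -0.368   0.2476] 8.673562651499303 [(array([ 0.5298, -0.3726,  0.0572]), np.float64(11.473452309240896)), (array([ 0.5367, -0.3679,  0.2483]), np.float64(1.309973093050217))]
```

View pics/bins.png

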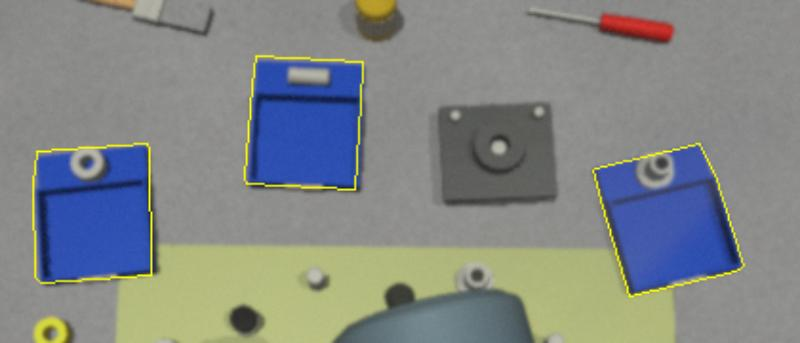

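The top-view overlay sits on all three bins: pin (0.666, 0.122, yaw≈0), bushing (0.537, 0.402, yaw≈0.08) and sleeve (0.537, -0.368, yaw 0.25). The parts agree to a few mm between views. I'll go above the right-hand bushing first.

```bash
python3 -m crank '[[[-0.144,-0.199,0.108],[0,0,-64.4],1],[[-0.144,-0.199,0.108],[0,0,-64.4],1],[[-0.144,-0.199,0.108],[0,0,-64.4],1],[[-0.144,-0.199,0.108],[0,0,-64.4],1],[[-0.144,-0.199,0.108],[0,0,-64.4],1],[[-0.144,-0.199,0.108],[0,0,-64.4],1],[[-0.144,-0.199,0.108],[0,0,-64.4],1],[[-0.144,-0.199,0.108],[0,0,-64.4],1],[[-0.144,-0.199,0.108],[0,0,-64.4],1],[[-0.144,-0.199,0.108],[0,0,-64.4],1]]' 40
python3 - <<'E'
from h import *
np.set_printoptions(precision=4,suppress=True)
ps=[bot.get_image(n) for n in("top","side")]
for p,n in zip(ps,("top","side")): cv2.imwrite(f"pics/{n}1.png",p["img"])
for k,xy in[("pin",(.388,-.205)),("pin",(.475,.1)),("bushing",(.36,-.297)),("bushing",(.365,.298)),("sleeve",(.474,-.107))]:
    q=k if k=="sleeve" else k+"_a"
    obs=[(p,msup(m)) for p in ps if (m:=maskat(p,q,xy)) is not None]
    print(k,len(obs),[fit(part(k),[o],[*xy,.04]) for o in obs])
E
```

```text
time: 2.43
eef_pos: [0.366, -0.3022, 0.1012]
tool_rot: [-3.142, 0.0, 0.006]
ft_force: [-0.0, -0.3, 0.4]
gripper_width: 0.997
pin 1 [(array([ 0.3867, -0.204 ,  0.0493]), np.float64(0.3564164617149811))]
pin 1 [(array([0.4754, 0.105 , 0.0369]), np.float64(0.22716475065290245))]
bushing 0 []
bushing 1 [(array([ 0.374,  0.306, -0.   ]), np.float64(0.8375853530295737))]
sleeve 2 [(array([ 0.4754, -0.1044,  0.04  ]), np.float64(0.39302373382239947)), (array([ 0.4748, -0.1052,  0.0246]), np.float64(0.6464072383614736))]
```

View pics/side1.png

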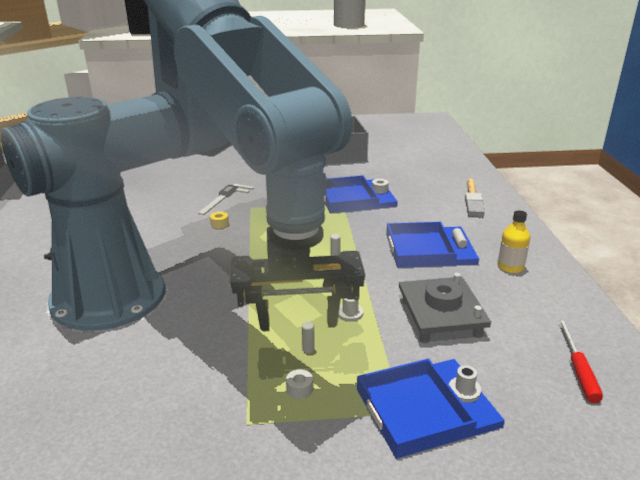

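The side view shows the open jaws straddling the bushing at (299,383), fingertips near row 325. Now down, grip and lift.

```bash
python3 -m crank '[[[0,0,0.04],[0,0,0],1],[[0,0,0.07],[0,0,0],1],[[0,0,0.085],[0,0,0],1],[[0,0,0.093],[0,0,0],1],[[0,0,0.097],[0,0,0],1],[[0,0,0.097],[0,0,0],1],[[0,0,0.097],[0,0,0],1]]'
python3 -m crank '[[[0,0,0],[0,0,0],-0.3],[[0,0,0],[0,0,0],-0.3],[[0,0,0],[0,0,0],-0.3],[[0,0,0],[0,0,0],-0.3],[[0,0,0],[0,0,0],-0.3],[[0,0,0],[0,0,0],-0.3],[[0,0,0],[0,0,0],-0.3],[[0,0,0],[0,0,0],-0.3]]' 40
```

```text
time: 3.62
eef_pos: [0.3662, -0.3036, 0.0051]
tool_rot: [3.14, -0.001, -0.001]
ft_force: [0.7, 0.3, -0.1]
gripper_width: 0.997
time: 4.28
eef_pos: [0.3662, -0.3035, 0.0051]
tool_rot: [3.14, -0.001, -0.001]
ft_force: [0.5, 0.4, -0.2]
gripper_width: 0.42
```

```bash
python3 -m crank '[[[0,0,0],[0,0,0],-0.3]]'
python3 - <<'E'
from h import *
p=bot.get_image("side");cv2.imwrite("pics/s2.png",cv2.resize(p["img"][260:460,200:420],None,fx=3,fy=3))
E
```

```text
time: 4.37
eef_pos: [0.3662, -0.3035, 0.005]
tool_rot: [3.141, -0.001, -0.001]
ft_force: [0.4, 0.2, 0.8]
gripper_width: 0.364
```

View pics/s2.png

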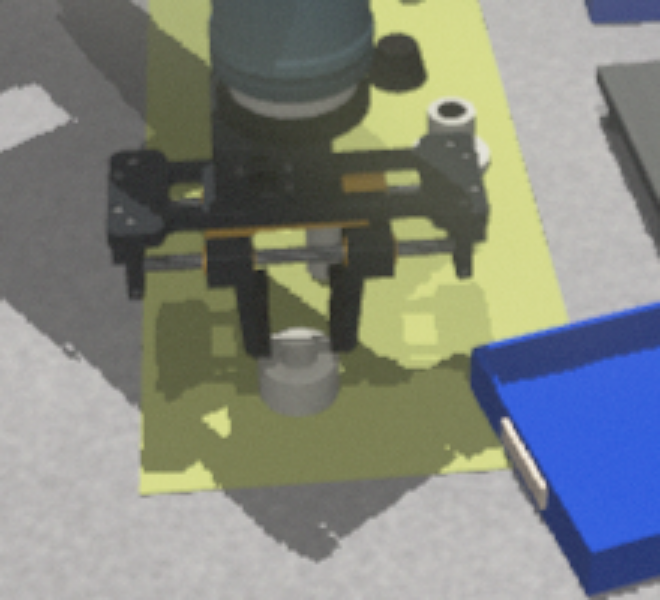

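```bash
python3 - <<'E'
from h import *
np.set_printoptions(precision=4,suppress=True)
print(bot.read_state())
for n in("side","top"):
    p=bot.get_image(n)
    print(n,proj(p,np.array([[.366,-.3035,.005],[.366+.02,-.3035,.005],[.366-.02,-.3035,.005],[.366,-.302,0.0],[.366,-.302,.025]])))
    i=p["img"].copy()
    for u in proj(p,circ(.366,-.302,.022,.0)): cv2.circle(i,tuple(np.round(u).astype(int)),0,(0,255,0),-1)
    for u in proj(p,circ(.366,-.302,.022,.025)): cv2.circle(i,tuple(np.round(u).astype(int)),0,(0,0,255),-1)
    if n=="side": cv2.imwrite("pics/s3.png",cv2.resize(i[320:420,240:360],None,fx=6,fy=6,interpolation=0))
    for r in bot.outline_of(p,"bushing_a"): print(r["conf"],r["xy"])
E
```

```text
{'time': 4.4167, 'q': array([-0.9424,  0.2642,  1.9877,  0.    ,  0.8884, -0.9417]), 'qvel': array([-0.0005, -0.0006,  0.0002, -0.0006, -0.0004, -0.0005]), 'effort': array([ -0.0031, -37.7459, -24.4294,   0.0256,   0.0626,   0.0001]), 'eef_pos': array([ 0.3662, -0.3035,  0.005 ]), 'tool_rot': array([ 3.1405, -0.0008, -0.0007]), 'ft_force': array([-0.3427,  1.1849, -0.0628]), 'ft_torque': array([ 0.0022, -0.0758, -0.0183]), 'gripper_width': 0.35070129684378837}
side [[300.0118 386.8323]
 [312.3479 386.0095]
 [287.6364 387.6578]
 [300.0125 388.4937]
 [299.7107 376.8318]]
0.77 [299.6, 383.0]
0.7 [219.1, 221.1]
top [[448.4237 270.6921]
 [448.1706 262.7493]
 [448.6781 278.6761]
 [447.359  270.9349]
 [449.7048 269.6713]]
0.82 [148.7, 253.4]
0.6 [202.4, 265.5]
0.44 [367.7, 226.4]
```

View pics/s3.png

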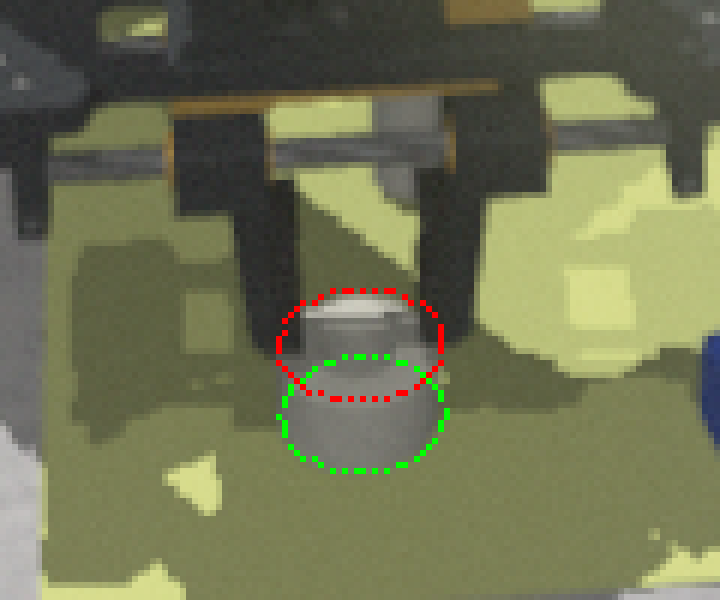

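```bash
python3 - <<'E'
from h import *
np.set_printoptions(precision=1,suppress=True)
p=bot.get_image("side");i=cv2.imread("pics/side1.png")
for z in(.1012,.12,.13):
    u=proj(p,np.array([[.366-.052,-.302,z],[.366+.052,-.302,z]]));print(z,u)
    for a in u: cv2.drawMarker(i,tuple(np.round(a).astype(int)),(0,0,255) if z<.11 else (0,255,0),0,4)
cv2.imwrite("pics/s4.png",cv2.resize(i[250:350,225:375],None,fx=5,fy=5,interpolation=0))
E
```

```text
0.1012 [[264.8 341.4]
 [332.3 337.3]]
0.12 [[264.2 331.7]
 [332.4 327.6]]
0.13 [[263.9 326.4]
 [332.5 322.4]]
```

View pics/s4.png

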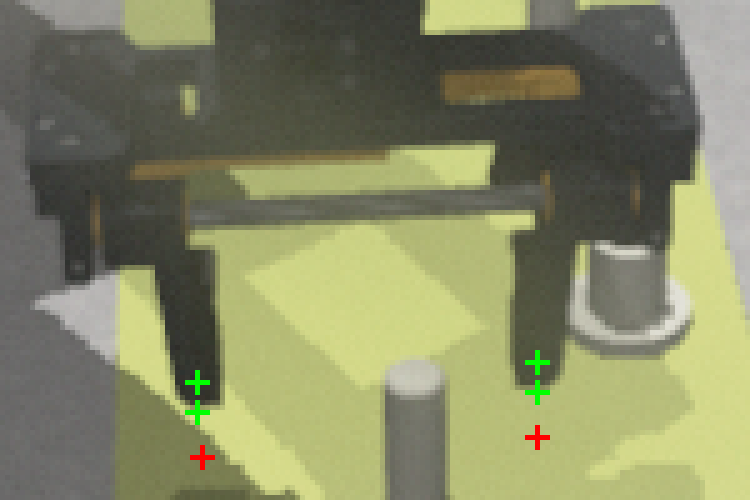

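The picture shows the fingers in front of the ring's top face, with the tips about 20 mm higher than the state's z suggests. They closed above the bushing and nothing moved. I'll open, go down gently while watching the force, and look again.

```bash
python3 -m crank '[[[0,0,-0.01],[0,0,0],1],[[0,0,-0.01],[0,0,0],1],[[0,0,-0.01],[0,0,0],1],[[0,0,-0.01],[0,0,0],1],[[0,0,-0.01],[0,0,0],1],[[0,0,-0.01],[0,0,0],1],[[0,0,-0.01],[0,0,0],1],[[0,0,-0.01],[0,0,0],1]]'
python3 -m crank '[[[0,0,0.005],[0,0,0],1],[[0,0,0.01],[0,0,0],1],[[0,0,0.013],[0,0,0],1],[[0,0,0.015],[0,0,0],1],[[0,0,0.015],[0,0,0],1]]'
python3 -m crank '[[[0,0,0.002],[0,0,0],1],[[0,0,0.004],[0,0,0],1],[[0,0,0.004],[0,0,0],1]]'
python3 - <<'E'
from h import *
p=bot.get_image("side");i=p["img"]
cv2.imwrite("pics/s5.png",cv2.resize(i[300:420,220:380],None,fx=5,fy=5,interpolation=0))
E
```

```text
time: 5.33
eef_pos: [0.3661, -0.3034, 0.0149]
tool_rot: [3.141, -0.001, -0.001]
ft_force: [0.2, 0.6, -0.7]
gripper_width: 0.93
time: 5.75
eef_pos: [0.3657, -0.3029, -0.0009]
tool_rot: [-3.141, 0.0, -0.001]
ft_force: [0.3, -0.3, 0.2]
gripper_width: 1.003
time: 6.0
eef_pos: [0.3655, -0.3027, -0.0052]
tool_rot: [-3.141, 0.001, -0.001]
ft_force: [-0.4, 0.2, -0.3]
gripper_width: 1.0
```

View pics/s5.png

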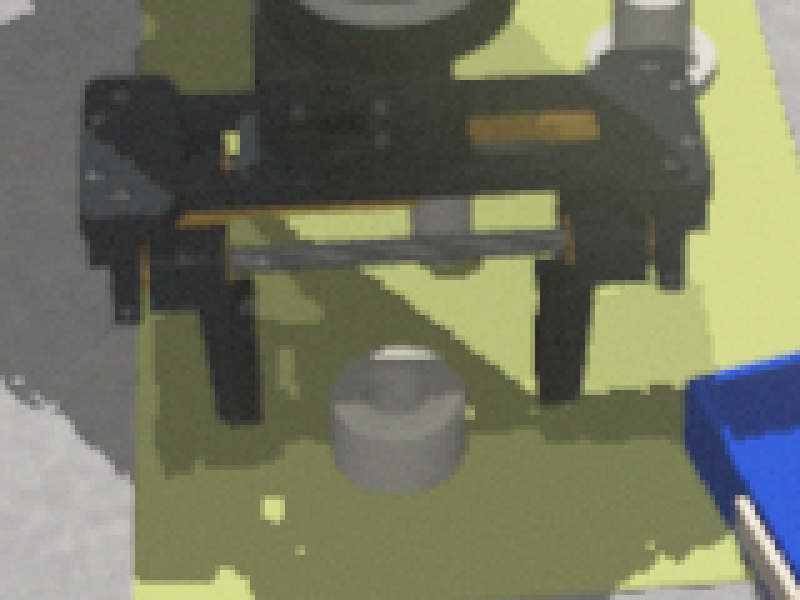

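```bash
python3 -m crank '[[[0,0,0.003],[0,0,0],1],[[0,0,0.006],[0,0,0],1],[[0,0,0.006],[0,0,0],1]]'
python3 -m crank '[[[0,0,0.002],[0,0,0],1],[[0,0,0.004],[0,0,0],1],[[0,0,0.004],[0,0,0],1]]'
python3 -m crank '[[[0,0,0],[0,0,0],-0.3],[[0,0,0],[0,0,0],-0.3],[[0,0,0],[0,0,0],-0.3],[[0,0,0],[0,0,0],-0.3],[[0,0,0],[0,0,0],-0.3],[[0,0,0],[0,0,0],-0.3],[[0,0,0],[0,0,0],-0.3],[[0,0,0],[0,0,0],-0.3],[[0,0,0],[0,0,0],-0.3],[[0,0,0],[0,0,0],-0.3]]' 40
```

```text
time: 6.3
eef_pos: [0.3653, -0.3024, -0.0116]
tool_rot: [-3.14, 0.001, -0.001]
ft_force: [-0.5, 0.1, 0.1]
gripper_width: 0.999
time: 6.55
eef_pos: [0.3651, -0.3021, -0.0161]
tool_rot: [-3.14, 0.001, -0.001]
ft_force: [-0.0, 0.1, -0.4]
gripper_width: 1.002
time: 7.38
eef_pos: [0.3651, -0.3021, -0.016]
tool_rot: [-3.14, 0.001, -0.001]
ft_force: [0.0, -0.2, 0.8]
gripper_width: 0.479
```

The fingers stopped on the part (42 mm). The real tips stand about 20 mm above the reported z. I'll lift and check that the part follows.

```bash
python3 -m crank '[[[0,0,-0.01],[0,0,0],-0.3],[[0,0,-0.03],[0,0,0],-0.3],[[0,0,-0.06],[0,0,0],-0.3],[[0,0,-0.1],[0,0,0],-0.3],[[0,0,-0.13],[0,0,0],-0.3],[[0,0,-0.13],[0,0,0],-0.3]]'
python3 -m crank '[[[0.01,-0.04,0],[0,0,0],-0.3],[[0.02,-0.08,0],[0,0,0],-0.3],[[0.03,-0.12,0],[0,0,0],-0.3],[[0.04,-0.16,0],[0,0,0],-0.3],[[0.05,-0.2,0],[0,0,0],-0.3],[[0.06,-0.24,0],[0,0,0],-0.3],[[0.07,-0.28,0],[0,0,0],-0.3],[[0.08,-0.32,0],[0,0,0],-0.3],[[0.09,-0.36,0],[0,0,0],-0.3],[[0.09,-0.37,0],[0,0,0],-0.3]]'
python3 - <<'E'
from h import *
p=bot.get_image("side");i=p["img"]
cv2.imwrite("pics/s6.png",i[150:420,180:500])
E
```

```text
time: 7.88
eef_pos: [0.368, -0.3058, 0.1208]
tool_rot: [3.134, -0.005, -0.0]
ft_force: [0.6, -1.7, -1.7]
gripper_width: 0.478
time: 8.72
eef_pos: [0.4582, 0.0691, 0.1183]
tool_rot: [3.136, -0.005, 0.003]
ft_force: [-0.3, -0.1, -2.6]
gripper_width: 0.485
```

View pics/s6.png

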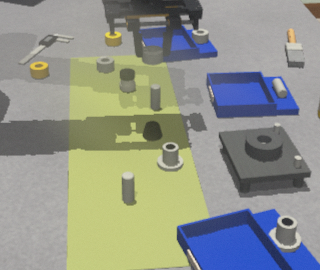

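The side view shows the bushing in the fingers at (152,52) in the crop, with a wrist load of 2.6 N. On to the bushing bin.

```bash
python3 -m crank '[[[0.008,-0.04,0],[0,0,0],-0.3],[[0.016,-0.08,0],[0,0,0],-0.3],[[0.025,-0.12,0],[0,0,0],-0.3],[[0.033,-0.16,0],[0,0,0],-0.3],[[0.041,-0.2,0],[0,0,0],-0.3],[[0.05,-0.24,0],[0,0,0],-0.3],[[0.058,-0.28,0],[0,0,0],-0.3],[[0.067,-0.32,0],[0,0,0],-0.3],[[0.075,-0.36,0],[0,0,0],-0.3],[[0.075,-0.365,0],[0,0,0],-0.3]]'
python3 -m crank '[[[0,0,0],[0,0,0],-0.3],[[0,0,0.03],[0,0,0],-0.3],[[0,0,0.06],[0,0,0],-0.3],[[0,0,0.08],[0,0,0],-0.3],[[0,0,0.08],[0,0,0],-0.3]]'
python3 - <<'E'
from h import *
p=bot.get_image("side");i=p["img"]
cv2.imwrite("pics/s7.png",cv2.resize(i[120:260,260:460],None,fx=4,fy=4))
E
```

```text
time: 9.6
eef_pos: [0.531, 0.4382, 0.1148]
tool_rot: [3.138, -0.004, 0.007]
ft_force: [-0.9, -1.2, -2.1]
gripper_width: 0.485
time: 10.02
eef_pos: [0.5276, 0.4332, 0.0283]
tool_rot: [3.131, 0.006, 0.006]
ft_force: [-1.3, -1.3, -2.6]
gripper_width: 0.479
```

View pics/s7.png

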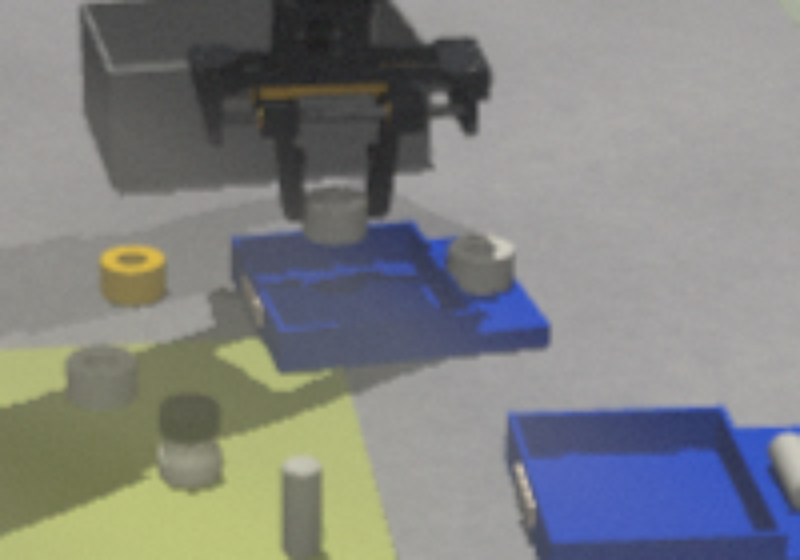

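```bash
python3 - <<'E'
from h import *
np.set_printoptions(precision=4,suppress=True)
s=bot.read_state();print(s["eef_pos"],s["tool_rot"])
p=bot.get_image("side")
x,y=s["eef_pos"][:2]
print("pred centre bottom/top",proj(p,np.array([[x,y,.044],[x,y,.069]])))
for m in bot.outline_of(p,"bushing_a"):
    if 330<m["xy"][0]<360 and m["xy"][1]<190:
        print(m["conf"],m["xy"]); o=[(p,msup(m["mask"]))]
        def f(v):return np.vstack([circ(v[0],v[1],.022,.044),circ(v[0],v[1],.022,.069)])
        print(fit(f,o,[x,y]))
E
python3 mb.py
```

```text
[0.5291 0.4344 0.0313] [3.1335 0.0029 0.0056]
pred centre bottom/top [[343.4945 177.1031]
 [343.6535 168.3238]]
0.75 [344.7, 171.6]
(array([0.5297, 0.4358]), np.float64(0.37989200178361915))
pin_bin [ 0.666   0.1239 -0.0448] 6.5849408862746115 [(array([ 0.665 ,  0.1215, -0.0094]), np.float64(1.5556636172894627)), (array([ 0.6813,  0.1547, -0.1803]), np.float64(9.114680764822547))]
bushing_bin [0.5406 0.3994 0.0167] 23.697726016709172 [(array([0.5409, 0.3742, 0.0452]), np.float64(8.253989550987594)), (array([ 0.6176,  0.4782, -0.1344]), np.float64(25.885986124396812))]
sleeve_bin [ 0.5371 -0.3675  0.2482] 8.861113557794495 [(array([ 0.5323, -0.3728,  0.0579]), np.float64(11.871724920378098)), (array([ 0.5373, -0.3672,  0.2484]), np.float64(1.3319923218460217))]
```

The position agrees within 1–2 mm, so I'll set it down.

```bash
python3 -m crank '[[[0.004,0,0.015],[0,0,0],-0.3],[[0.004,0,0.028],[0,0,0],-0.3],[[0.004,0,0.036],[0,0,0],-0.3],[[0.004,0,0.039],[0,0,0],-0.3],[[0.004,0,0.041],[0,0,0],-0.3],[[0.004,0,0.041],[0,0,0],-0.3],[[0.004,0,0.041],[0,0,0],-0.3]]'
```

```text
time: 10.85
eef_pos: [0.5374, 0.438, -0.0037]
tool_rot: [3.139, -0.007, 0.007]
ft_force: [-0.1, 0.0, -1.8]
gripper_width: 0.48
```

```bash
python3 -m crank '[[[0,0.004,0.004],[0,0,0],-0.3],[[0,0.004,0.006],[0,0,0],-0.3],[[0,0.004,0.006],[0,0,0],-0.3],[[0,0.004,0.006],[0,0,0],-0.3]]'
```

```text
time: 11.18
eef_pos: [0.5373, 0.4339, -0.0098]
tool_rot: [3.139, -0.007, 0.006]
ft_force: [1.2, -0.0, -2.5]
gripper_width: 0.48
```

```bash
python3 -m crank '[[[0,0,0.002],[0,0,0],-0.3],[[0,0,0.002],[0,0,0],-0.3]]'; python3 -m crank '[[[0,0,0.0015],[0,0,0],-0.3],[[0,0,0.0015],[0,0,0],-0.3]]'
```

```text
time: 11.35
eef_pos: [0.5376, 0.4339, -0.0117]
tool_rot: [3.139, -0.007, 0.006]
ft_force: [-0.1, -0.9, -1.4]
gripper_width: 0.483
time: 11.52
eef_pos: [0.5377, 0.434, -0.0119]
tool_rot: [3.139, -0.007, 0.007]
ft_force: [-2.7, -2.8, 6.4]
gripper_width: 0.481
```

Touchdown came at -0.012, as predicted. I'll open part-way, rise, and go to the second bushing at (0.369, 0.300).

```bash
python3 -m crank '[[[0,0,0],[0,0,0],0.3],[[0,0,0],[0,0,0],0.3],[[0,0,0],[0,0,0],0.3],[[0,0,0],[0,0,0],0.3],[[0,0,-0.02],[0,0,0],0.3],[[0,0,-0.05],[0,0,0],0.3],[[0,0,-0.08],[0,0,0],0.3],[[0,0,-0.11],[0,0,0],1],[[0,0,-0.13],[0,0,0],1],[[0,0,-0.13],[0,0,0],1]]'
python3 -m crank '[[[-0.04,0.03,0],[0,0,0],1],[[-0.07,0.06,0],[0,0,0],1],[[-0.1,0.085,0],[0,0,0],1],[[-0.13,0.11,0],[0,0,0],1],[[-0.15,0.125,0],[0,0,0],1],[[-0.169,0.134,0.02],[0,0,0],1],[[-0.169,0.134,0.05],[0,0,0],1],[[-0.169,0.134,0.06],[0,0,0],1],[[-0.169,0.134,0.06],[0,0,0],1]]'
python3 - <<'E'
from h import *
np.set_printoptions(precision=4,suppress=True)
s=bot.read_state();print(s["eef_pos"],s["tool_rot"])
for n,xy,zb in(("side",(.368,.3),0),("top",(.37,.3),0),("side",(.537,.434),.004),("top",(.537,.434),.004)):
    p=bot.get_image(n);m=maskat(p,"bushing_a",xy)
    f=lambda v:np.vstack([circ(v[0],v[1],.022,zb),circ(v[0],v[1],.022,zb+.025)])
    if m is not None: print(n,xy,fit(f,[(p,msup(m))],xy))
E
```

```text
time: 12.35
eef_pos: [0.5399, 0.4362, 0.1245]
tool_rot: [-3.139, -0.016, 0.007]
ft_force: [0.6, -0.1, 0.7]
gripper_width: 0.856
time: 13.1
eef_pos: [0.3704, 0.3001, 0.0586]
tool_rot: [3.142, -0.01, 0.006]
ft_force: [0.2, -0.8, -0.2]
gripper_width: 0.999
[0.3704 0.3001 0.0586] [ 3.1416 -0.0102  0.0065]
side (0.368, 0.3) (array([0.3685, 0.2956]), np.float64(0.26186305801149173))
top (0.37, 0.3) (array([0.3738, 0.2838]), np.float64(4.819688212021557))
side (0.537, 0.434) (array([0.5389, 0.4288]), np.float64(0.5701882902316407))
top (0.537, 0.434) (array([0.5402, 0.4348]), np.float64(0.2795999869732702))
```

```bash
python3 -m crank '[[[-0.001,0.002,0.03],[0,-0.5,0],1],[[-0.001,0.002,0.05],[0,-0.5,0],1],[[-0.001,0.002,0.063],[0,-0.5,0],1],[[-0.001,0.002,0.069],[0,-0.5,0],1],[[-0.001,0.002,0.073],[0,-0.5,0],1],[[-0.001,0.002,0.073],[0,-0.5,0],1],[[-0.001,0.002,0.073],[0,-0.5,0],1]]'
python3 -m crank '[[[0,0,0],[0,0,0],-0.3],[[0,0,0],[0,0,0],-0.3],[[0,0,0],[0,0,0],-0.3],[[0,0,0],[0,0,0],-0.3],[[0,0,0],[0,0,0],-0.3],[[0,0,0],[0,0,0],-0.3],[[0,0,0],[0,0,0],-0.3],[[0,0,0],[0,0,0],-0.3],[[0,0,0],[0,0,0],-0.3],[[0,0,0],[0,0,0],-0.3]]' 40
```

```text
time: 14.08
eef_pos: [0.3744, 0.3003, -0.01]
tool_rot: [-3.138, -0.009, 0.007]
ft_force: [-1.1, -0.2, -0.1]
gripper_width: 1.001
time: 14.92
eef_pos: [0.3742, 0.3002, -0.0102]
tool_rot: [-3.138, -0.009, 0.007]
ft_force: [-2.1, 0.3, 0.7]
gripper_width: 0.473
```

```bash
python3 -m crank '[[[0,0,-0.01],[0,0,0],-0.3],[[0,0,-0.03],[0,0,0],-0.3],[[0,0,-0.06],[0,0,0],-0.3],[[0,0,-0.09],[0,0,0],-0.3],[[0.03,-0.013,-0.11],[0,0,0],-0.3],[[0.065,-0.026,-0.11],[0,0,0],-0.3],[[0.1,-0.04,-0.11],[0,0,0],-0.3],[[0.135,-0.055,-0.11],[0,0,0],-0.3],[[0.165,-0.068,-0.11],[0,0,0],-0.3],[[0.165,-0.068,-0.11],[0,0,0],-0.3]]'
python3 -m crank '[[[0,0,0],[0,0,0],-0.3],[[0,0,0.03],[0,0,0],-0.3],[[0,0,0.05],[0,0,0],-0.3],[[0,0,0.06],[0,0,0],-0.3],[[0,0,0.06],[0,0,0],-0.3],[[0,0,0.06],[0,0,0],-0.3]]'
```

```text
time: 15.75
eef_pos: [0.5433, 0.3701, 0.1018]
tool_rot: [-3.137, -0.013, 0.005]
ft_force: [-1.3, -0.2, -2.9]
gripper_width: 0.475
time: 16.25
eef_pos: [0.5435, 0.3703, 0.042]
tool_rot: [-3.137, -0.013, 0.006]
ft_force: [-0.3, -0.2, -1.8]
gripper_width: 0.473
```

```bash
python3 -m crank '[[[-0.005,0.003,0.02],[0,0,0],-0.3],[[-0.005,0.003,0.032],[0,0,0],-0.3],[[-0.005,0.003,0.04],[0,0,0],-0.3],[[-0.005,0.003,0.045],[0,0,0],-0.3],[[-0.005,0.003,0.045],[0,0,0],-0.3],[[-0.005,0.003,0.045],[0,0,0],-0.3]]'
python3 -m crank '[[[0,0,0.0015],[0,0,0],-0.3],[[0,0,0.0015],[0,0,0],-0.3]]'
```

```text
time: 16.75
eef_pos: [0.5394, 0.3676, -0.0028]
tool_rot: [-3.137, -0.013, 0.006]
ft_force: [-0.4, 1.1, -1.9]
gripper_width: 0.477
time: 16.92
eef_pos: [0.5401, 0.3679, -0.0036]
tool_rot: [-3.136, -0.014, 0.006]
ft_force: [0.3, 0.3, -2.2]
gripper_width: 0.472
```

```bash
python3 -m crank '[[[0,0,0.002],[0,0,0],-0.3],[[0,0,0.002],[0,0,0],-0.3]]'
python3 -m crank '[[[0,0,0.0015],[0,0,0],-0.3],[[0,0,0.0015],[0,0,0],-0.3]]'
```

```text
time: 17.08
eef_pos: [0.5404, 0.368, -0.0054]
tool_rot: [-3.136, -0.015, 0.005]
ft_force: [-0.6, -0.5, -1.9]
gripper_width: 0.475
time: 17.25
eef_pos: [0.5406, 0.3682, -0.0061]
tool_rot: [-3.136, -0.015, 0.005]
ft_force: [-2.0, -1.5, 4.0]
gripper_width: 0.474
```

```bash
python3 -m crank '[[[0,0,0],[0,0,0],0.3],[[0,0,0],[0,0,0],0.3],[[0,0,0],[0,0,0],0.3],[[0,0,0],[0,0,0],0.3],[[0,0,-0.02],[0,0,0],0.3],[[0,0,-0.05],[0,0,0],0.3],[[0,0,-0.08],[0,0,0],0.3],[[0,0,-0.11],[0,0,0],1],[[0,0,-0.12],[0,0,0],1],[[0,0,-0.12],[0,0,0],1]]'
python3 -m crank '[[[-0.01,0.04,0],[0,-0.8,0],1],[[-0.02,0.08,0],[0,-0.8,0],1],[[-0.03,0.12,0],[0,-0.8,0],1],[[-0.04,0.16,0],[0,-0.8,0],1],[[-0.05,0.2,0],[0,-0.8,0],1],[[-0.06,0.24,0],[0,-0.8,0],1],[[-0.068,0.264,0],[0,-0.8,0],1],[[-0.068,0.264,0],[0,-0.8,0],1],[[-0.068,0.264,0],[0,-0.8,0],1]]'
python3 - <<'E'
from h import *
np.set_printoptions(precision=4,suppress=True)
for n,xy,k,zb in(("side",(.473,.104),"pin",0),("top",(.473,.104),"pin",0),("side",(.537,.434),"bushing",.004),("top",(.537,.434),"bushing",.004),("side",(.54,.368),"bushing",.004),("top",(.54,.368),"bushing",.004)):
    r,h=(.011,.055) if k=="pin" else (.022,.025)
    p=bot.get_image(n);m=maskat(p,k+"_a",xy)
    f=lambda v:np.vstack([circ(v[0],v[1],r,zb),circ(v[0],v[1],r,zb+h)])
    if m is not None: print(n,xy,fit(f,[(p,msup(m))],xy))
E
```

```text
time: 18.08
eef_pos: [0.5411, 0.3686, 0.1178]
tool_rot: [-3.133, -0.021, 0.006]
ft_force: [-0.3, 0.7, 0.6]
gripper_width: 0.852
time: 18.83
eef_pos: [0.4735, 0.1032, 0.1125]
tool_rot: [-3.133, -0.005, 0.003]
ft_force: [-0.2, -0.2, -0.1]
gripper_width: 0.999
side (0.473, 0.104) (array([0.4698, 0.1016]), np.float64(1.1519682654588925))
side (0.537, 0.434) (array([0.5425, 0.381 ]), np.float64(1.8890725437449116))
top (0.537, 0.434) (array([0.5406, 0.4341]), np.float64(0.2086199788372557))
side (0.54, 0.368) (array([0.543 , 0.3793]), np.float64(2.0523935100397384))
top (0.54, 0.368) (array([0.5422, 0.3714]), np.float64(0.3021673532595338))
```

```bash
python3 -m crank '[[[-0.001,0,0.04],[-0.5,-0.2,0],1],[[-0.001,0,0.07],[-0.5,-0.2,0],1],[[-0.001,0,0.095],[-0.5,-0.2,0],1],[[-0.001,0,0.108],[-0.5,-0.2,0],1],[[-0.001,0,0.113],[-0.5,-0.2,0],1],[[-0.001,0,0.113],[-0.5,-0.2,0],1]]'
python3 -m crank '[[[0,0,0],[0,0,0],-0.8],[[0,0,0],[0,0,0],-0.8],[[0,0,0],[0,0,0],-0.8],[[0,0,0],[0,0,0],-0.8],[[0,0,0],[0,0,0],-0.8],[[0,0,0],[0,0,0],-0.8],[[0,0,0],[0,0,0],-0.8],[[0,0,0],[0,0,0],-0.8],[[0,0,0],[0,0,0],-0.8],[[0,0,0],[0,0,0],-0.8]]' 40
python3 -m crank '[[[0,0,0],[0,0,0],-0.8],[[0,0,0],[0,0,0],-0.8],[[0,0,0],[0,0,0],-0.8],[[0,0,0],[0,0,0],-0.8]]'
```

```text
time: 19.93
eef_pos: [0.4735, 0.1055, -0.0]
tool_rot: [3.141, -0.001, 0.006]
ft_force: [0.9, 0.1, -0.2]
gripper_width: 1.001
time: 20.77
eef_pos: [0.4733, 0.1055, -0.0001]
tool_rot: [3.141, -0.001, 0.006]
ft_force: [-0.4, -0.1, 0.3]
gripper_width: 0.269
time: 21.1
eef_pos: [0.4733, 0.1055, -0.0001]
tool_rot: [3.141, -0.001, 0.006]
ft_force: [-0.5, -0.4, -0.4]
gripper_width: 0.235
```

```bash
python3 -m crank '[[[0,0,-0.01],[0,0,0],-0.8],[[0,0,-0.03],[0,0,0],-0.8],[[0,0,-0.06],[0,0,0],-0.8],[[0.03,-0.005,-0.08],[0,0,0],-0.8],[[0.06,-0.012,-0.09],[0,0,0],-0.8],[[0.1,-0.025,-0.09],[0,0,0],-0.8],[[0.14,-0.035,-0.09],[0,0,0],-0.8],[[0.175,-0.042,-0.09],[0,0,0],-0.8],[[0.193,-0.047,-0.09],[0,0,0],-0.8],[[0.193,-0.047,-0.09],[0,0,0],-0.8]]'
python3 -m crank '[[[0,0,0],[0,0,0],-0.8],[[0,0,0.02],[0,0,0],-0.8],[[0,0,0.04],[0,0,0],-0.8],[[0,0,0.04],[0,0,0],-0.8],[[0,0,0.04],[0,0,0],-0.8]]'
python3 - <<'E'
from h import *
np.set_printoptions(precision=4,suppress=True)
s=bot.read_state();print(s["eef_pos"],s["tool_rot"])
p=bot.get_image("side");cv2.imwrite("pics/s8.png",cv2.resize(p["img"][140:340,300:520],None,fx=3,fy=3))
zb=s["eef_pos"][2];x,y=s["eef_pos"][:2]
f=lambda v:np.vstack([circ(v[0],v[1],.011,zb),circ(v[0],v[1],.011,zb+.03)])
m=maskat(p,"pin_a",(x,y),zb+.02)
if m is not None:print(fit(f,[(p,msup(m))],[x,y]))
E
```

```text
time: 21.93
eef_pos: [0.6693, 0.1543, 0.0906]
tool_rot: [-3.141, -0.004, 0.006]
ft_force: [-1.1, 0.3, -0.6]
gripper_width: 0.237
time: 22.35
eef_pos: [0.6671, 0.1541, 0.0495]
tool_rot: [3.142, 0.001, 0.006]
ft_force: [-0.1, 0.0, -1.3]
gripper_width: 0.237
[0.6671 0.1541 0.0495] [3.1415 0.0007 0.0062]
(array([0.6712, 0.1648]), np.float64(3.550977879052545))
```

View pics/s8.png

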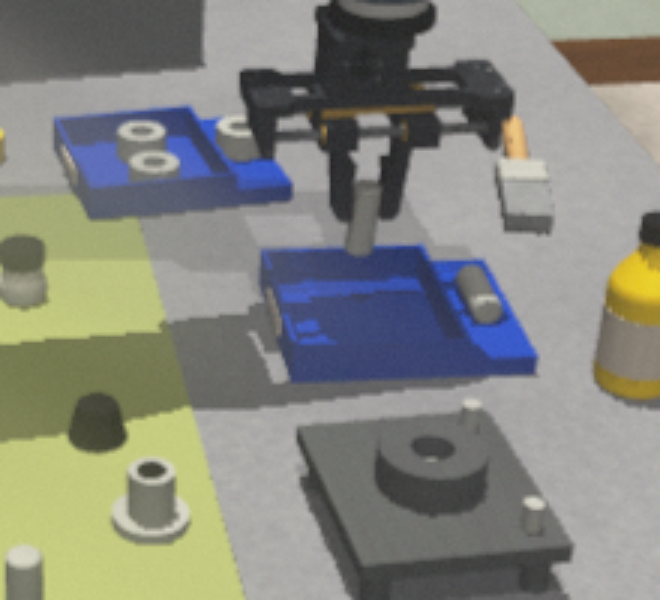

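```bash
python3 - <<'E'
from h import *
np.set_printoptions(precision=3,suppress=True)
p=bot.get_image("side")
u=proj(p,np.array([[.667,.154,.05],[.667,.154,.09]]));print(u,(u-[300,140])*3)
i=cv2.GaussianBlur(p["img"],(3,3),0)
c=i[185:228,405:445];cv2.imwrite("pics/s9.png",cv2.resize(c,None,fx=12,fy=12,interpolation=cv2.INTER_CUBIC))
E
```

```text
[[419.501 222.014]
 [420.93  206.142]] [[358.503 246.043]
 [362.791 198.427]]
```

View pics/s9.png

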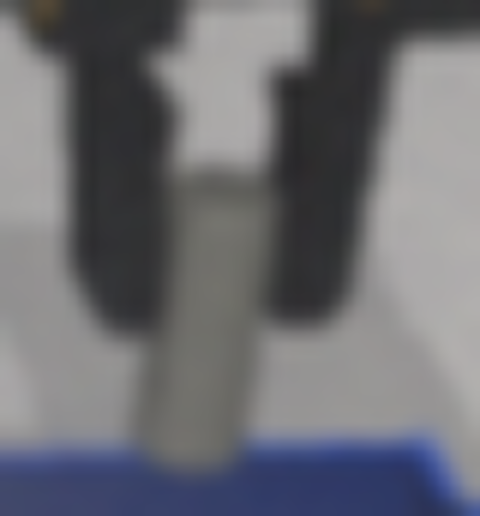

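The pin hangs upright: its image lean is 0.12 against 0.09 expected from perspective. Both bushings lie flat in their bin at (140,132) and (153,162) in the wider crop. Lowering now.

```bash
python3 -m crank '[[[-0.001,0.002,0.015],[0,0,0],-0.8],[[-0.001,0.002,0.028],[0,0,0],-0.8],[[-0.001,0.002,0.036],[0,0,0],-0.8],[[-0.001,0.002,0.041],[0,0,0],-0.8],[[-0.001,0.002,0.042],[0,0,0],-0.8],[[-0.001,0.002,0.042],[0,0,0],-0.8]]'
python3 -m crank '[[[0,0,0.001],[0,0,0],-0.8],[[0,0,0.001],[0,0,0],-0.8]]'
```

```text
time: 23.0
eef_pos: [0.6687, 0.1523, 0.0093]
tool_rot: [-3.141, -0.004, 0.006]
ft_force: [0.7, 0.7, -1.5]
gripper_width: 0.238
time: 23.17
eef_pos: [0.669, 0.1523, 0.0085]
tool_rot: [-3.141, -0.004, 0.006]
ft_force: [-0.3, 0.1, -1.9]
gripper_width: 0.241
```

```bash
python3 -m crank '[[[0,0,0.0025],[0,0,0],-0.8],[[0,0,0.0025],[0,0,0],-0.8]]'
python3 -m crank '[[[0,0,0.0015],[0,0,0],-0.8],[[0,0,0.0015],[0,0,0],-0.8]]'
```

```text
time: 23.33
eef_pos: [0.669, 0.1524, 0.0059]
tool_rot: [-3.141, -0.005, 0.006]
ft_force: [0.5, -0.2, -1.7]
gripper_width: 0.24
time: 23.5
eef_pos: [0.669, 0.1524, 0.0043]
tool_rot: [-3.141, -0.004, 0.006]
ft_force: [1.0, -0.7, -1.9]
gripper_width: 0.241
```

```bash
python3 -m crank '[[[0,0,0.0015],[0,0,0],-0.8],[[0,0,0.0015],[0,0,0],-0.8]]'
```

```text
time: 23.67
eef_pos: [0.6693, 0.1525, 0.0038]
tool_rot: [-3.141, -0.005, 0.006]
ft_force: [-1.9, 0.4, 3.8]
gripper_width: 0.241
```

```bash
python3 -m crank '[[[0,0,0],[0,0,0],0],[[0,0,0],[0,0,0],0],[[0,0,0],[0,0,0],0],[[0,0,0],[0,0,0],0],[[0,0,-0.02],[0,0,0],0],[[0,0,-0.05],[0,0,0],0],[[0,0,-0.08],[0,0,0],0],[[0,0,-0.11],[0,0,0],1],[[0,0,-0.11],[0,0,0],1]]'
python3 -m crank '[[[-0.02,0.03,0],[0,0,0],1],[[-0.045,0.06,0],[0,0,0],1],[[-0.07,0.09,0],[0,0,0],1],[[-0.095,0.12,0],[0,0,0],1],[[-0.12,0.15,0],[0,0,0],1],[[-0.145,0.18,0],[0,0,0],1],[[-0.17,0.21,0],[0,0,0],1],[[-0.195,0.245,0],[0,0,0],1],[[-0.22,0.28,0],[0,0,0],1],[[-0.24,0.31,0],[0,0,0],1]]'
python3 -m crank '[[[-0.02,0.03,0],[0,0,0],1],[[-0.04,0.05,0],[0,0,0],1],[[-0.04,0.05,0],[0,0,0],1]]'
python3 - <<'E'
from h import *
np.set_printoptions(precision=4,suppress=True)
s=bot.read_state();print(s["eef_pos"],s["tool_rot"])
for n,xy,zb in(("side",(.387,-.2045),0),("top",(.387,-.2045),0),("side",(.668,.152),.004),("top",(.668,.152),.004)):
    p=bot.get_image(n);m=maskat(p,"pin_a",xy,.03)
    f=lambda v:np.vstack([circ(v[0],v[1],.011,zb),circ(v[0],v[1],.011,zb+.055)])
    if m is not None: print(n,xy,fit(f,[(p,msup(m))],xy))
E
```

```text
time: 24.42
eef_pos: [0.6732, 0.1528, 0.1217]
tool_rot: [-3.141, -0.016, 0.007]
ft_force: [1.8, 0.1, 1.0]
gripper_width: 0.626
time: 25.25
eef_pos: [0.4336, -0.16, 0.1173]
tool_rot: [-3.141, -0.017, 0.007]
ft_force: [0.7, -0.4, 0.8]
gripper_width: 1.0
time: 25.5
eef_pos: [0.3914, -0.2134, 0.1165]
tool_rot: [3.141, -0.016, 0.003]
ft_force: [-1.0, 0.4, -0.0]
gripper_width: 0.998
[ 0.3914 -0.2134  0.1165] [ 3.1409 -0.0156  0.0025]
side (0.387, -0.2045) (array([ 0.3866, -0.206 ]), np.float64(0.6985026758373926))
side (0.668, 0.152) (array([0.6669, 0.146 ]), np.float64(0.7765458098557048))
top (0.668, 0.152) (array([0.6701, 0.1513]), np.float64(0.2550737110653769))
```

```bash
python3 -m crank '[[[-0.004,-0.008,0.03],[0,-0.9,0],1],[[-0.004,-0.008,0.065],[0,-0.9,0],1],[[-0.004,-0.008,0.095],[0,-0.9,0],1],[[-0.004,-0.008,0.111],[0,-0.9,0],1],[[-0.004,-0.008,0.116],[0,-0.9,0],1],[[-0.004,-0.008,0.116],[0,-0.9,0],1]]'
python3 -m crank '[[[0,0,0],[0,0,0],-0.8],[[0,0,0],[0,0,0],-0.8],[[0,0,0],[0,0,0],-0.8],[[0,0,0],[0,0,0],-0.8],[[0,0,0],[0,0,0],-0.8],[[0,0,0],[0,0,0],-0.8],[[0,0,0],[0,0,0],-0.8],[[0,0,0],[0,0,0],-0.8],[[0,0,0],[0,0,0],-0.8],[[0,0,0],[0,0,0],-0.8]]' 40
python3 -m crank '[[[0,0,0],[0,0,0],-0.8],[[0,0,0],[0,0,0],-0.8],[[0,0,0],[0,0,0],-0.8],[[0,0,0],[0,0,0],-0.8]]'
```

```text
time: 26.4
eef_pos: [0.3918, -0.2, -0.0007]
tool_rot: [-3.139, 0.002, 0.01]
ft_force: [0.1, 0.5, 0.5]
gripper_width: 1.003
time: 27.23
eef_pos: [0.3917, -0.1999, -0.0007]
tool_rot: [-3.138, 0.002, 0.01]
ft_force: [-2.2, -0.7, -0.0]
gripper_width: 0.265
time: 27.57
eef_pos: [0.3917, -0.1999, -0.0008]
tool_rot: [-3.138, 0.002, 0.01]
ft_force: [0.5, 0.6, -0.2]
gripper_width: 0.239
```

```bash
python3 -m crank '[[[0,0,-0.01],[0,0,0],-0.8],[[0,0,-0.03],[0,0,0],-0.8],[[0,0,-0.06],[0,0,0],-0.8],[[0,0,-0.09],[0,0,0],-0.8],[[0.025,-0.025,-0.1],[0,0,0],-0.8],[[0.05,-0.05,-0.1],[0,0,0],-0.8],[[0.075,-0.08,-0.1],[0,0,0],-0.8],[[0.1,-0.11,-0.1],[0,0,0],-0.8],[[0.125,-0.135,-0.1],[0,0,0],-0.8],[[0.15,-0.16,-0.1],[0,0,0],-0.8]]'
python3 -m crank '[[[0.025,-0.025,0],[0,0,0],-0.8],[[0.05,-0.055,0],[0,0,0],-0.8],[[0.075,-0.08,0],[0,0,0],-0.8],[[0.1,-0.11,0],[0,0,0],-0.8],[[0.125,-0.136,0],[0,0,0],-0.8],[[0.125,-0.136,0],[0,0,0],-0.8],[[0.125,-0.136,0.02],[0,0,0],-0.8],[[0.125,-0.136,0.05],[0,0,0],-0.8],[[0.125,-0.136,0.05],[0,0,0],-0.8]]'
```

```text
time: 28.4
eef_pos: [0.541, -0.0369, 0.1001]
tool_rot: [-3.139, 0.002, 0.011]
ft_force: [0.1, -0.8, -0.5]
gripper_width: 0.24
time: 29.15
eef_pos: [0.6598, 0.1008, 0.0447]
tool_rot: [-3.139, 0.012, 0.011]
ft_force: [-1.6, 0.1, -2.5]
gripper_width: 0.238
```

```bash
python3 -m crank '[[[0.007,0.005,0.012],[0,0.6,0],-0.8],[[0.007,0.005,0.024],[0,0.6,0],-0.8],[[0.007,0.005,0.032],[0,0.6,0],-0.8],[[0.007,0.005,0.037],[0,0.6,0],-0.8],[[0.007,0.005,0.038],[0,0.6,0],-0.8],[[0.007,0.005,0.038],[0,0.6,0],-0.8]]'
python3 -m crank '[[[0,0,0.001],[0,0,0],-0.8],[[0,0,0.001],[0,0,0],-0.8]]'
```

```text
time: 29.65
eef_pos: [0.6664, 0.096, 0.0068]
tool_rot: [-3.138, 0.002, 0.011]
ft_force: [0.2, 0.0, -0.8]
gripper_width: 0.239
time: 29.82
eef_pos: [0.667, 0.0961, 0.0067]
tool_rot: [-3.139, 0.0, 0.011]
ft_force: [-0.9, -0.0, -0.8]
gripper_width: 0.239
```

```bash
python3 -m crank '[[[0,0,0.002],[0,0,0],-0.8],[[0,0,0.002],[0,0,0],-0.8]]'
python3 -m crank '[[[0,0,0.0015],[0,0,0],-0.8],[[0,0,0.0015],[0,0,0],-0.8]]'
```

```text
time: 29.98
eef_pos: [0.6673, 0.0962, 0.0051]
tool_rot: [-3.139, -0.001, 0.011]
ft_force: [0.2, -0.0, -1.8]
gripper_width: 0.239
time: 30.15
eef_pos: [0.6673, 0.0962, 0.0036]
tool_rot: [-3.139, -0.001, 0.011]
ft_force: [-1.2, 0.4, -1.8]
gripper_width: 0.238
```

```bash
python3 -m crank '[[[0,0,0.0015],[0,0,0],-0.8],[[0,0,0.0015],[0,0,0],-0.8]]'
```

```text
time: 30.32
eef_pos: [0.6675, 0.0962, 0.0032]
tool_rot: [-3.139, -0.001, 0.011]
ft_force: [-3.9, 0.4, 6.0]
gripper_width: 0.238
```

```bash
python3 -m crank '[[[0,0,0],[0,0,0],0],[[0,0,0],[0,0,0],0],[[0,0,0],[0,0,0],0],[[0,0,0],[0,0,0],0],[[0,0,-0.02],[0,0,0],0],[[0,0,-0.05],[0,0,0],0],[[0,0,-0.08],[0,0,0],0],[[0,0,-0.11],[0,0,0],1],[[0,0,-0.11],[0,0,0],1]]'
python3 -m crank '[[[-0.025,0.025,0],[0,0,0],1],[[-0.05,0.05,0],[0,0,0],1],[[-0.075,0.08,0],[0,0,0],1],[[-0.1,0.105,0],[0,0,0],1],[[-0.125,0.13,0],[0,0,0],1],[[-0.15,0.16,0],[0,0,0],1],[[-0.175,0.185,0],[0,0,0],1],[[-0.193,0.202,0],[0,0,0],1],[[-0.193,0.202,0],[0,0,0],1],[[-0.193,0.202,0],[0,0,0],1]]'
python3 - <<'E'
from h import *
np.set_printoptions(precision=4,suppress=True)
for n in("side","top"):
  p=bot.get_image(n)
  for xy,q,zb in(((.475,-.106),"sleeve",0),((.668,.152),"pin_a",.004),((.667,.091),"pin_a",.004)):
    m=maskat(p,q,xy,.03)
    g=part("sleeve")
    f=(lambda v:g([*v,.04])) if q=="sleeve" else lambda v:np.vstack([circ(v[0],v[1],.011,zb),circ(v[0],v[1],.011,zb+.055)])
    if m is not None: print(n,xy,fit(f,[(p,msup(m))],xy))
E
```

```text
time: 31.07
eef_pos: [0.6719, 0.0959, 0.1208]
tool_rot: [-3.139, -0.012, 0.012]
ft_force: [1.3, -0.1, 0.6]
gripper_width: 0.627
time: 31.9
eef_pos: [0.4807, -0.1091, 0.1179]
tool_rot: [-3.139, -0.012, 0.009]
ft_force: [0.2, 0.7, 0.1]
gripper_width: 1.001
side (0.475, -0.106) (array([ 0.4738, -0.1083]), np.float64(0.2381952821431145))
side (0.668, 0.152) (array([0.6663, 0.0926]), np.float64(0.895256121873407))
side (0.667, 0.091) (array([0.6663, 0.0926]), np.float64(0.8952561215811449))
```

```bash
python3 -m crank '[[[-0.006,-0.002,0.03],[0,-0.7,0],1],[[-0.006,-0.002,0.065],[0,-0.7,0],1],[[-0.006,-0.002,0.095],[0,-0.7,0],1],[[-0.006,-0.002,0.115],[0,-0.7,0],1],[[-0.006,-0.002,0.123],[0,-0.7,0],1],[[-0.006,-0.002,0.123],[0,-0.7,0],1],[[-0.006,-0.002,0.123],[0,-0.7,0],1]]'
python3 -m crank '[[[0,0,0],[0,0,0],-0.6],[[0,0,0],[0,0,0],-0.6],[[0,0,0],[0,0,0],-0.6],[[0,0,0],[0,0,0],-0.6],[[0,0,0],[0,0,0],-0.6],[[0,0,0],[0,0,0],-0.6],[[0,0,0],[0,0,0],-0.6],[[0,0,0],[0,0,0],-0.6],[[0,0,0],[0,0,0],-0.6],[[0,0,0],[0,0,0],-0.6]]' 40
python3 -m crank '[[[0,0,0],[0,0,0],-0.6],[[0,0,0],[0,0,0],-0.6],[[0,0,0],[0,0,0],-0.6]]'
```

```text
time: 32.88
eef_pos: [0.4775, -0.1054, -0.0049]
tool_rot: [-3.139, 0.0, 0.013]
ft_force: [0.8, 0.0, 0.0]
gripper_width: 0.995
time: 33.72
eef_pos: [0.4768, -0.1053, -0.005]
tool_rot: [-3.139, 0.002, 0.013]
ft_force: [-2.8, 0.6, 2.2]
gripper_width: 0.331
time: 33.97
eef_pos: [0.4768, -0.1053, -0.005]
tool_rot: [-3.139, 0.002, 0.013]
ft_force: [-2.4, 0.4, 2.2]
gripper_width: 0.33
```

```bash
python3 -m crank '[[[0,0,-0.01],[0,0,0],-0.6],[[0,0,-0.03],[0,0,0],-0.6],[[0,0,-0.06],[0,0,0],-0.6],[[0.01,0.03,-0.09],[0,0,0],-0.6],[[0.02,0.07,-0.1],[0,0,0],-0.6],[[0.03,0.11,-0.1],[0,0,0],-0.6],[[0.04,0.15,-0.1],[0,0,0],-0.6],[[0.045,0.19,-0.1],[0,0,0],-0.6],[[0.055,0.23,-0.1],[0,0,0],-0.6],[[0.06,0.26,-0.1],[0,0,0],-0.6]]'
python3 -m crank '[[[0,0,0],[0,0,0],-0.6],[[0,0,0.02],[0,0,0],-0.6],[[0,0,0.05],[0,0,0],-0.6],[[0,0,0.05],[0,0,0],-0.6],[[0,0,0.05],[0,0,0],-0.6]]'
```

```text
time: 34.8
eef_pos: [0.5408, -0.3681, 0.0945]
tool_rot: [-3.14, 0.001, 0.012]
ft_force: [0.9, -0.2, -3.0]
gripper_width: 0.328
time: 35.22
eef_pos: [0.5392, -0.366, 0.0426]
tool_rot: [-3.136, 0.005, 0.012]
ft_force: [0.6, 0.4, -2.5]
gripper_width: 0.325
```

```bash
python3 -m crank '[[[-0.002,0,0.015],[0,0,0],-0.6],[[-0.002,0,0.028],[0,0,0],-0.6],[[-0.002,0,0.036],[0,0,0],-0.6],[[-0.002,0,0.04],[0,0,0],-0.6],[[-0.002,0,0.041],[0,0,0],-0.6],[[-0.002,0,0.041],[0,0,0],-0.6]]'
python3 -m crank '[[[0,0,0.001],[0,0,0],-0.6],[[0,0,0.001],[0,0,0],-0.6]]'
```

```text
time: 35.72
eef_pos: [0.5369, -0.3657, 0.0014]
tool_rot: [-3.135, 0.005, 0.012]
ft_force: [-0.7, -0.0, -2.7]
gripper_width: 0.328
time: 35.88
eef_pos: [0.5374, -0.3661, 0.001]
tool_rot: [-3.136, 0.004, 0.012]
ft_force: [0.2, 0.2, -3.3]
gripper_width: 0.325
```

```bash
python3 -m crank '[[[0,0,0.0015],[0,0,0],-0.6],[[0,0,0.0015],[0,0,0],-0.6]]'
python3 -m crank '[[[0,0,0.001],[0,0,0],-0.6],[[0,0,0.001],[0,0,0],-0.6]]'
```

```text
time: 36.05
eef_pos: [0.5376, -0.3663, -0.0002]
tool_rot: [-3.137, 0.004, 0.012]
ft_force: [-1.0, -0.3, -2.6]
gripper_width: 0.331
time: 36.22
eef_pos: [0.5378, -0.3664, -0.0009]
tool_rot: [-3.137, 0.003, 0.012]
ft_force: [0.4, 0.5, -0.9]
gripper_width: 0.326
```

```bash
python3 -m crank '[[[0,0,0.001],[0,0,0],-0.6],[[0,0,0.001],[0,0,0],-0.6]]'
```

```text
time: 36.38
eef_pos: [0.5378, -0.3665, -0.001]
tool_rot: [-3.137, 0.003, 0.012]
ft_force: [-3.4, 1.9, 4.3]
gripper_width: 0.332
```

Contact. Release, rise, back off toward the robot and check.

```bash
python3 -m crank '[[[0,0,0],[0,0,0],0.2],[[0,0,0],[0,0,0],0.2],[[0,0,0],[0,0,0],0.2],[[0,0,0],[0,0,0],0.2],[[0,0,-0.02],[0,0,0],0.2],[[0,0,-0.05],[0,0,0],0.2],[[0,0,-0.08],[0,0,0],0.2],[[0,0,-0.11],[0,0,0],0.2],[[0,0,-0.15],[0,0,0],0.2],[[0,0,-0.17],[0,0,0],0.2]]'
python3 -m crank '[[[-0.04,0,0],[0,0,0],0.2],[[-0.08,0,0],[0,0,0],0.2],[[-0.12,0,0],[0,0,0],0.2],[[-0.16,0,0],[0,0,0],0.2],[[-0.19,0,0],[0,0,0],0.2],[[-0.19,0,0],[0,0,0],0.2],[[-0.19,0,0],[0,0,0],0.2]]'
python3 - <<'E'
from h import *
np.set_printoptions(precision=4,suppress=True)
B={"pin":(.666,.122,-.015),"bushing":(.5365,.4015,.09),"sleeve":(.537,-.368,.248)}
ims=[]
for n in("side","top"):
  p=bot.get_image(n);ims.append(p["img"])
  for xy,k,r,h in(((.539,-.367),"sleeve",.025,.008),((.668,.152),"pin",.011,.055),((.667,.091),"pin",.011,.055),((.54,.434),"bushing",.022,.025),((.542,.37),"bushing",.022,.025)):
    g=proj(p,np.array([[*xy,.02]]))[0]
    L=[o for o in bot.outline_of(p,k if k=="sleeve" else k+"_a") if np.hypot(*(np.array(o["xy"])-g))<9]
    if not L: print(n,k,"not seen");continue
    f=lambda v:np.vstack([circ(v[0],v[1],r,.004),circ(v[0],v[1],r,.004+h)]+([circ(v[0],v[1],.015,.044)] if k=="sleeve" else []))
    v,e=fit(f,[(p,msup(L[0]["mask"]))],xy);b=B[k];d=v-b[:2];c,s=np.cos(b[2]),np.sin(b[2])
    print(n,k,v,"local",c*d[0]+s*d[1],-s*d[0]+c*d[1],"rms",e)
cv2.imwrite("pics/end.png",np.vstack([cv2.resize(ims[0][140:460,270:530],None,fx=1,fy=1),cv2.resize(ims[1][90:270,110:530],(260,111))]))
cv2.imwrite("pics/end.png",np.hstack([ims[0][150:470,270:530],cv2.resize(ims[1][90:270,110:530],(500,214),interpolation=2).__class__((320,500,3),np.uint8)*0+cv2.copyMakeBorder(cv2.resize(ims[1][90:270,110:530],(500,214)),0,106,0,0,0)]))
E
```

```text
time: 37.22
eef_pos: [0.5398, -0.3686, 0.1741]
tool_rot: [-3.141, -0.001, 0.013]
ft_force: [0.7, -1.0, 0.7]
gripper_width: 0.601
time: 37.8
eef_pos: [0.3489, -0.3714, 0.1744]
tool_rot: [3.141, -0.002, 0.01]
ft_force: [0.2, -0.9, 0.7]
gripper_width: 0.601
side sleeve [ 0.5376 -0.3692] local 0.0002937277008790576 -0.0012778556998507746 rms 0.2788812571582457
side pin [0.6675 0.1499] local 0.001043275069200236 0.02795977364532771 rms 1.2521303695540376
side pin [0.6667 0.0921] local 0.00119006621456604 -0.02990043961653817 rms 1.3021300078765694
side bushing [0.5382 0.4326] local 0.004435501900227674 0.03079208994896874 rms 1.3399755250818621
side bushing [0.5442 0.3787] local 0.005586375104287165 -0.023372362287450644 rms 1.8633755030534387
top sleeve not seen
top pin not seen
top pin [0.6683 0.0933] local 0.0027175396925084943 -0.028672775633522867 rms 0.4113786759087765
top bushing [0.5402 0.4339] local 0.006560135191731776 0.0319353156208015 rms 0.16258031691367866
top bushing [0.5418 0.3702] local 0.0024176713132743424 -0.03168220556879654 rms 0.5122898754801363
```

View pics/end.png

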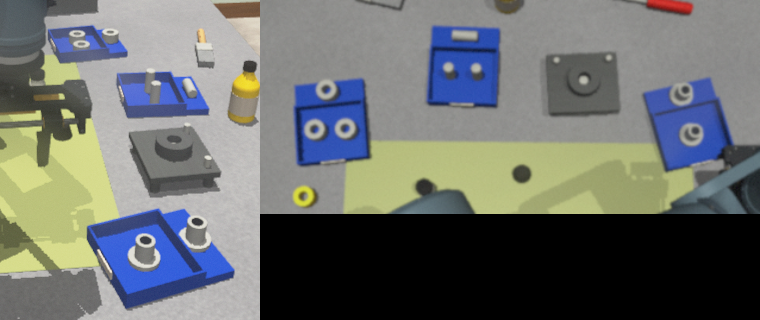

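All five parts stand upright, well inside the right bins. The ring sits centred on its stand and the arm is clear.

```bash
python3 -c "
from cell import bot
print(bot.job_done())"
```

```text
the job is handed in; nothing more can be done
None
```

I sorted both pins, both bushings and the flanged sleeve into their matching bins and handed the job in at about 38 s. I lowered each part until the wrist force showed contact, then let go.

**Last checks:** The final pictures show every part upright in its bin. By my fits each part's centre lies at least 15 mm inside its limits. The master ring looks unmoved on its stand, and the arm was clear of everything.

**What disagreed or failed:**
- **Fingertip height:** The real fingertips stood about 20 mm above the reported z. My first grasp closed in the air above a bushing and moved nothing. I corrected for this from the images and from the heights at which the parts touched down.
- **Second bushing:** The side view put it about 8 mm from where the top view did. Its fit was poor because the other bushing stands close by, so I trusted the top view; either position is well inside the bin.
- **Top-view check:** The network did not report the sleeve or one pin in the last top view. Both are plain to see in the pictures, and the side-view fits agree with where I set them down.
- **Bin yaws:** Some bin fits were poor because of the arm or neighbouring bins, so I took each bin's yaw from whichever view fitted well.

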